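# Stand the moulding stones on their section drawings

### The arm

A 6-joint arm with a two-finger parallel gripper is mounted at the origin on the work surface. World frame = base frame: x ahead of the robot, y to its left, z up, the work surface at z = 0. Lengths are in m, angles in rad, forces in N, time in s.
With the tool pointing down it reaches from about 0.3 to 0.775 m from the base axis. Payload 14.6 kg.
Tool frame: the origin (TCP) lies at the very end of the fingers, on their centre line; the grasp point (between the pads) lies 19 mm behind it; z points along the fingers, y is the direction in which the jaws open and shut (so a half turn about z gives the same grasp; the last joint's range is limited). The gripper opens to 85 mm and grips with 20 to 120 N. Pads are 22 mm wide; open, the fingers measure 114 mm over their backs; the gripper's body (76 mm by 85 mm) begins 54 mm behind the grasp point. The pads swing forward as they close: fully open they stand 13 mm farther back than shut.
Start: joints at [-1.178, 0.3, 1.521, -0, 1.321, -0.067], TCP at [0.244, -0.493, 0.231] pointing down, gripper open.
Joint ranges: [-3.03, 3.03], [-0.79, 2.21], [0.23, 2.52], [-1.04, 4.18], [0, 3.07], [-2.55, 2.55]. Speed limits (rad/s): [2.22, 2.22, 2.57, 3.14, 3.14, 3.14].

### API

Orientations are given as [roll, pitch, yaw] about the fixed x, y, z axes, in that order (R = Rz(yaw) Ry(pitch) Rx(roll)).
In Python, from cell import bot, viewer gives the robot as it stands.
- The arm moves only by the tool drive_tool, never from a script. Its argument "commands" is a list of rows, each an object with "travel": the shift along the tool's x, y, z in mm, a list of three; "yaw": the turn about the tool's z in degrees; "fingers": the finger opening in mm, from 0 to 85.4. A call has 1 to 20 rows; each row is the pose to reach, as a shift and turn from the pose measured when the call began, along the tool's axes at that moment; what a row does not reach only later rows make up. A row lasts 1/10 s, in which the tool goes at most 50 mm and 8.59 degrees, less where a joint would pass 70% of its speed; a pose out of reach is approached as far as the arm can. A call with a gripper value outside its range is refused whole. The fingers move at their own pace and stop on an object; "force" is the grip in N (left out, the last holds). Time passes only in rows, so rows that repeat a pose let the fingers close. It gives the time, the measured TCP pose, the force and the opening at its end, in the units of the state.
- bot.read_state(): the state, without advancing time (a new reading comes with each control period).
- viewer.snapshot(name): name is "side" or "top"; returns a dict with "img" (400x640x3 uint8, red, green, blue), "z_map" (400x640 float32, m along the optical axis (not along the pixel's ray), 0 where there is no reading), "vfov" (degrees; the focal length in pixels is half the picture's height over the tangent of half this angle, whatever the lens; pixels are square), "cx", "cy" (the principal point, pixels), "world_from_camera" (4x4, takes a point from camera to world coordinates). Camera axes: x right, y up, looking along -z (the intrinsics and any distortion apply to the point x, -y, -z); pixel columns grow to the right and rows downward; lengths in m; the calibration is good to about 2 mm. A picture is of the moment at which its call begins.
- bot.finish_job(): hands the job in, once; it reports no verdict.
The state is a dict: "clock": time; "joint_positions": joint angles; "dq": joint speeds; "joint_efforts": joint torques, N m; "eef_pos": TCP position; "tool_rot": TCP orientation; "wrist_force": force on the tool from outside, world axes, zero at the start; "torque": the same for the moment, N m; "opening": finger opening in m.
Only numpy, scipy, OpenCV 4.12 (cv2) and the standard library are available. Lean on these libraries where they do the work, as an engineer would, in place of code of your own. Each camera call takes 0.05 s, during which the arm holds its last target. There are 200 camera calls.

### The job

Check the four carved moulding samples against their drawings: stand each stone on the white board that shows its own section, turned the same way round as the drawing so that it fills the outline. Keep the stones upright throughout (never let one topple), and leave all four standing free in their outlines.

Things in the scene. Friction and masses are not known exactly. Their poses are not given: they have to be found in the camera images.
- round_stone_mid (a point): Loose grey moulding stone standing on end, 61 x 50 x 55 mm tall, 0.4 kg. Moulded face: half-round nose, radius 25 mm (from above a D). Point: half-way up (27.5 mm), midway between the flat parallel sides to grip, 50 mm apart along y, flat from x = -24 (flat back) to +12 mm; x points to the moulded face, which ends at x = +37 mm (point round_stone_nose); z up.
- point_stone_mid (a point): Loose grey moulding stone standing on end, 61 x 50 x 55 mm tall, 0.4 kg. Moulded face: two 45 degree slopes meeting in the middle (from above a house with a gable). Point: half-way up (27.5 mm), midway between the flat parallel sides to grip, 50 mm apart along y, flat from x = -24 (flat back) to +12 mm; x points to the moulded face, which ends at x = +37 mm (point point_stone_nose); z up.
- step_stone_mid (a point): Loose grey moulding stone standing on end, 61 x 50 x 55 mm tall, 0.4 kg. Moulded face: square step, its +y half 25 mm further out (from above a fat L). Point: half-way up (27.5 mm), midway between the flat parallel sides to grip, 50 mm apart along y, flat from x = -24 (flat back) to +12 mm; x points to the moulded face, which ends at x = +37 mm (point step_stone_nose); z up.
- hollow_stone_mid (a point): Loose grey moulding stone standing on end, 61 x 50 x 55 mm tall, 0.4 kg. Moulded face: round hollow, radius 20 mm, between two 5 mm lips (from above a U). Point: half-way up (27.5 mm), midway between the flat parallel sides to grip, 50 mm apart along y, flat from x = -24 (flat back) to +12 mm; x points to the moulded face, which ends at x = +37 mm (point hollow_stone_nose); z up.
- round_outline (a point): Fixed flat white board, 92 (x) x 82 (y) x 6 mm, with a stone section outlined in black. Moulded face: half-round nose, radius 25 mm (from above a D). Point: on the board's top (6 mm above the table), where the centre point of the stone standing in the outline lies straight above; x points to the drawn moulded face, z up. Board spans x -39.5 to 52.5, y -41 to 41 mm.
- point_outline (a point): Fixed flat white board, 92 (x) x 82 (y) x 6 mm, with a stone section outlined in black. Moulded face: two 45 degree slopes meeting in the middle (from above a house with a gable). Point: on the board's top (6 mm above the table), where the centre point of the stone standing in the outline lies straight above; x points to the drawn moulded face, z up. Board spans x -39.5 to 52.5, y -41 to 41 mm.
- step_outline (a point): Fixed flat white board, 92 (x) x 82 (y) x 6 mm, with a stone section outlined in black. Moulded face: square step, its +y half 25 mm further out (from above a fat L). Point: on the board's top (6 mm above the table), where the centre point of the stone standing in the outline lies straight above; x points to the drawn moulded face, z up. Board spans x -39.5 to 52.5, y -41 to 41 mm.
- hollow_outline (a point): Fixed flat white board, 92 (x) x 82 (y) x 6 mm, with a stone section outlined in black. Moulded face: round hollow, radius 20 mm, between two 5 mm lips (from above a U). Point: on the board's top (6 mm above the table), where the centre point of the stone standing in the outline lies straight above; x points to the drawn moulded face, z up. Board spans x -39.5 to 52.5, y -41 to 41 mm.
There are look-alikes about, which are no part of the job. What is shaped like the part that bears point_stone_mid but pink is not meant. What is shaped like the part that bears hollow_stone_mid but yellow is not meant.

How it is judged:
At the end, for the whole second after the job is handed in: Each of the four stones stands upright (within 0.08 rad) and at rest on the board with its own section drawn on it, its centre point within 12 mm (horizontally) of the outline's, turned within 0.22 rad of the drawing and the same way round, its underside on the board (within 4 mm), and let go (horizontal distance between round_stone_mid and round_outline below 0.012 m and x of round_stone_nose in the frame of round_outline above 0.02 m and angle between the x axis of round_stone_mid and the x axis of round_outline, either way round below 0.22 rad and angle between each of round_stone_mid, point_stone_mid, step_stone_mid, hollow_stone_mid's own z axis and vertical below 0.08 rad and z of round_stone_mid in the frame of round_outline between 0.0235 and 0.0315 m and linear speed of each of round_stone, point_stone, step_stone, hollow_stone below 0.02 m/s and contact force between each of round_stone, point_stone, step_stone, hollow_stone and the fingers below 0.1 N and horizontal distance between point_stone_mid and point_outline below 0.012 m and x of point_stone_nose in the frame of point_outline above 0.02 m and angle between the x axis of point_stone_mid and the x axis of point_outline, either way round below 0.22 rad and z of point_stone_mid in the frame of point_outline between 0.0235 and 0.0315 m and horizontal distance between step_stone_mid and step_outline below 0.012 m and x of step_stone_nose in the frame of step_outline above 0.02 m and angle between the x axis of step_stone_mid and the x axis of step_outline, either way round below 0.22 rad and z of step_stone_mid in the frame of step_outline between 0.0235 and 0.0315 m and horizontal distance between hollow_stone_mid and hollow_outline below 0.012 m and x of hollow_stone_nose in the frame of hollow_outline above 0.02 m and angle between the x axis of hollow_stone_mid and the x axis of hollow_outline, either way round below 0.22 rad and z of hollow_stone_mid in the frame of hollow_outline between 0.0235 and 0.0315 m); the robot touches nothing.
It fails at once if the round stone is toppled (more than 0.6 rad from upright) (angle between round_stone_mid's own z axis and vertical above 0.6 rad).
It fails at once if the point stone is toppled (more than 0.6 rad from upright) (angle between point_stone_mid's own z axis and vertical above 0.6 rad).
It fails at once if the step stone is toppled (more than 0.6 rad from upright) (angle between step_stone_mid's own z axis and vertical above 0.6 rad).
It fails at once if the hollow stone is toppled (more than 0.6 rad from upright) (angle between hollow_stone_mid's own z axis and vertical above 0.6 rad).
It also fails if it takes over 109 s, if anything falls off the work surface, if the arm or the gripper's body presses on something with over 40 N, if the wrist force passes 120 N, or if a joint passes its speed limit or range.

## Working session

There is one attempt and no reset: what is moved stays moved. The work goes in short steps, Python scripts to look and compute and a tool call to move; the robot and the scene stay as the last step left them, time stands still between calls to the robot, and variables do not carry over. Pictures are saved under pics/ and viewed, about 12 in all and at most 16, crops included, and the job is handed in when it is done.

Besides the shell and the picture viewer there is one more tool, called after "Emit:" in YAML: its name, and indented under it one key for each argument. drive_tool: Moves the arm, as the interface text tells. Its arguments: {"type":"object","properties":{"commands":{"type":"array"},"force":{"type":"number"}},"required":["commands"]}

```bash
mkdir -p pics
python3 - <<'E'
from cell import bot, viewer
import cv2,numpy as np
print(bot.read_state())
for n in("top","side"):
    s=viewer.snapshot(n); np.savez(f"{n}0.npz",**s)
    print(n,s["vfov"],s["cx"],s["cy"],s["world_from_camera"],[k for k in s])
    cv2.imwrite(f"pics/{n}0.png",s["img"][:,:,::-1])
E
```

```text
{'clock': 0.0, 'joint_positions': array([-1.17758759e+00,  3.00462294e-01,  1.52160422e+00,  6.99689634e-06,
        1.32071207e+00, -6.66135000e-02]), 'dq': array([-5.41011219e-04,  2.70465093e-05,  2.58915677e-05, -1.07437940e-04,
       -1.33176711e-03,  1.43149142e-04]), 'joint_efforts': array([ 3.08028359e-05, -5.43500340e+01, -3.61792874e+01, -1.31292813e-04,
        3.93425405e-03, -4.15248294e-06]), 'eef_pos': array([ 0.24398184, -0.49264901,  0.23071636]), 'tool_rot': array([-3.14040980e+00, -8.57027274e-05,  4.59820446e-01]), 'wrist_force': array([-0.05059642, -1.1205601 ,  0.30225607]), 'torque': array([ 0.06806622,  0.01181268, -0.02224983]), 'opening': 0.085583524420054}
top 52.73902600126485 324.66200212066497 203.02664398879205 [[-0.02714117  0.99105952 -0.13063074  0.42110431]
 [-0.99873505 -0.0324177  -0.03843683 -0.02497507]
 [-0.04232793  0.12942228  0.99068573  0.96071826]
 [ 0.          0.          0.          1.        ]] ['img', 'z_map', 'vfov', 'cx', 'cy', 'world_from_camera']
side 57.66692047540982 319.0511357197022 195.26304597352504 [[-0.9901435   0.07697417 -0.11700778  0.40752502]
 [-0.13965871 -0.60555675  0.78345164  0.70725532]
 [-0.01054931  0.7920707   0.61033819  0.60489975]
 [ 0.          0.          0.          1.        ]] ['img', 'z_map', 'vfov', 'cx', 'cy', 'world_from_camera']
```

View pics/top0.png

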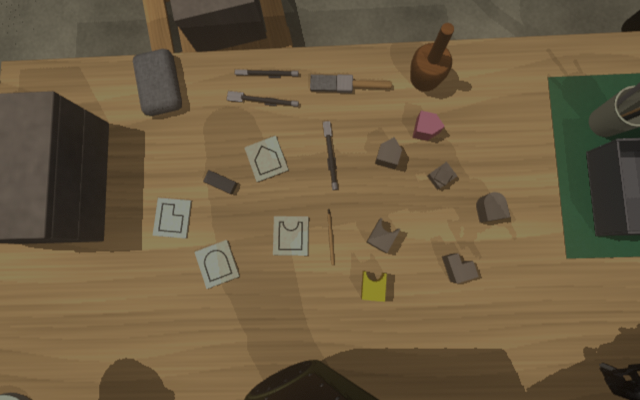

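View pics/side0.png

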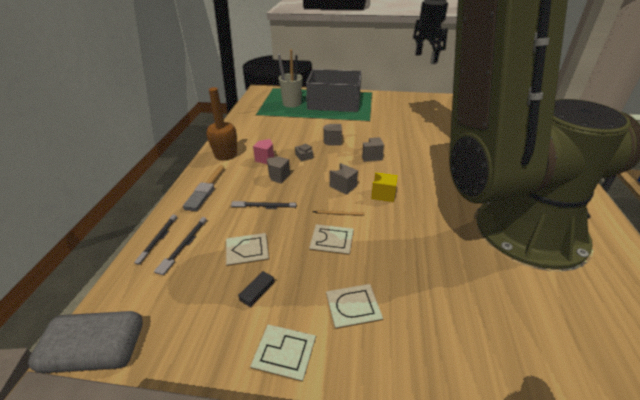

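```bash
cat > h.py <<'E'
import numpy as np,cv2
from scipy.optimize import minimize
a=np.linspace(-np.pi/2,np.pi/2,25)
SH={'round':np.r_[[[-24,-25]],np.c_[12+25*np.cos(a),25*np.sin(a)],[[-24,25]]],
'point':np.array([[-24,-25],[12,-25],[37,0],[12,25],[-24,25.]]),
'step':np.array([[-24,-25],[12,-25],[12,0],[37,0],[37,25],[-24,25.]]),
'hollow':np.r_[[[-24,-25],[37,-25]],np.c_[37-20*np.cos(a),20*np.sin(a)],[[37,25],[-24,25]]]}
def proj(s,P):
    M=np.linalg.inv(s["world_from_camera"]);c=P@M[:3,:3].T+M[:3,3]
    f=s["img"].shape[0]/2/np.tan(np.radians(float(s["vfov"]))/2)
    return np.stack([s["cx"]+f*c[...,0]/-c[...,2],s["cy"]-f*c[...,1]/-c[...,2]],-1)
def world(s):
    h,w=s["z_map"].shape;f=h/2/np.tan(np.radians(float(s["vfov"]))/2)
    u,v=np.meshgrid(np.arange(w),np.arange(h));d=s["z_map"];M=s["world_from_camera"]
    return np.stack([(u-s["cx"])/f*d,-(v-s["cy"])/f*d,-d],-1)@M[:3,:3].T+M[:3,3]
X0,X1,Y0,Y1=.25,.75,-.45,.45   # ortho: col=(y1-y)mm, row=(x1-x)mm
def ortho(s,h,im=None):
    x=X1-np.arange(int((X1-X0)*1000))/1000;y=Y1-np.arange(int((Y1-Y0)*1000))/1000
    yy,xx=np.meshgrid(y,x);p=proj(s,np.stack([xx,yy,np.full_like(xx,h)],-1)).astype(np.float32)
    return cv2.remap(s["img"] if im is None else im,p[...,0],p[...,1],cv2.INTER_LINEAR)
def poly(k,q,sc=1.):
    c,n=np.cos(q[2]),np.sin(q[2]);P=SH[k]*sc
    x=q[0]+(c*P[:,0]-n*P[:,1])/1000;y=q[1]+(n*P[:,0]+c*P[:,1])/1000
    return np.c_[(Y1-y)*1000,(X1-x)*1000]
def iou(k,q,m):
    t=np.zeros(m.shape,np.uint8);cv2.fillPoly(t,[np.round(poly(k,q)*16).astype(np.int32)],1,shift=4)
    return (t&m).sum()/(t|m).sum()
def fit(k,m):
    v,u=np.nonzero(m);c=[X1-v.mean()/1000,Y1-u.mean()/1000];best=None
    for th in np.arange(-np.pi,np.pi,np.pi/12):
        # centroid offset of shape approx +6mm in x
        q0=np.array([c[0]-.004*np.cos(th),c[1]-.004*np.sin(th),th])
        r=minimize(lambda q:-iou(k,q,m),q0,method='Nelder-Mead',options=dict(initial_simplex=q0+np.array([[0,0,0],[.006,0,0],[0,.006,0],[0,0,.15]]),xatol=1e-4,fatol=1e-4))
        if best is None or r.fun<best.fun:best=r
    return best.x,-best.fun
E
python3 - <<'E'
from h import *
s=dict(np.load("top0.npz"));W=world(s)
print("table z",[W[v,u].round(4) for u,v in((340,330),(300,300),(250,200),(520,300))])
st={'round':(494,205),'point':(391,148),'step':(458,267),'hollow':(382,240),'small?':(443,176)}
z=W[...,2]
for k,(u,v) in st.items():
    print(k,W[v,u].round(3),"maxz",np.percentile(z[v-14:v+14,u-14:u+14],98).round(4))
H=((z>.045)&(z<.065)).astype(np.uint8)*255
T=(ortho(s,.055,H)>127).astype(np.uint8)
o=ortho(s,.006);cv2.imwrite("pics/orth6.png",o[:,:,::-1]);o55=ortho(s,.055)
hsv=cv2.cvtColor(o,cv2.COLOR_RGB2HSV)
wm=((hsv[...,2]>110)&(hsv[...,1]<60)).astype(np.uint8)
out=o55.copy()
def px(P):return int((Y1-P[1])*1000),int((X1-P[0])*1000)
n,L=cv2.connectedComponents(T)
for k in SH:
    u,v=st[k];c,r=px(W[v,u]);m=(L==L[r,c]).astype(np.uint8)
    q,i=fit(k,m);print("stone",k,q.round(4),round(i,3),"area",m.sum(),"lab",L[r,c]); cv2.polylines(out,[poly(k,q).astype(np.int32)],1,(255,0,0),1)
n,L,S,C=cv2.connectedComponentsWithStats(wm,connectivity=4)
bd={'round':(217,264),'point':(266,159),'step':(172,218),'hollow':(291,236)}
bd['step']=(180,210);
for k,(u,v) in bd.items():
    if k=='step':v,u=222,172
    if k=='hollow':u,v=291,245
    P=W[v,u];c,r=px(P);m=(L==L[r,c]).astype(np.uint8)
    m=cv2.dilate(m,np.ones((3,3)))
    q,i=fit(k,m);print("board",k,P.round(3),q.round(4),round(i,3),"area",m.sum(),L[r,c]);cv2.polylines(out,[poly(k,q).astype(np.int32)],1,(255,0,0),1)
    cv2.polylines(o,[poly(k,q).astype(np.int32)],1,(255,0,0),1)
both=np.hstack([o[:,500:],o55[:,:500]]) if 0 else None
res=np.hstack([o[50:400,:430][:, :],out[50:400,430:800]]);print(res.shape)
cv2.imwrite("pics/fit.png",res[:,:,::-1])
E
```

```text
table z [array([ 0.2517, -0.0151,  0.0007]), array([0.3213, 0.0761, 0.0004]), array([ 0.5612,  0.1934, -0.0006]), array([ 0.3101, -0.4271,  0.0023])]
round [ 0.524 -0.366  0.056] maxz 0.0578
point [ 0.662 -0.145  0.057] maxz 0.058
step [ 0.39  -0.278  0.056] maxz 0.058
hollow [ 0.453 -0.115  0.055] maxz 0.0582
small? [ 0.597 -0.263  0.037] maxz 0.0403
stone round [ 0.5164 -0.3698  0.1391] 0.945 area 2967 lab 3
stone point [ 0.6526 -0.1405 -0.3299] 0.951 area 2557 lab 2
stone step [ 0.3843 -0.2879  0.2755] 0.957 area 2611 lab 5
stone hollow [ 0.4583 -0.1153 -0.5555] 0.954 area 2483 lab 4
board round [0.41  0.272 0.003] [0.4043 0.271  0.341 ] 0.962 area 3025 10
board point [0.66  0.153 0.004] [0.6562 0.151  0.3383] 0.965 area 2634 3
board step [0.513 0.382 0.006] [ 0.5178  0.3846 -0.1043] 0.965 area 2653 6
board hollow [0.449 0.094 0.007] [ 0.4664  0.0964 -0.042 ] 0.959 area 2669 8
(350, 800, 3)
```

View pics/fit.png

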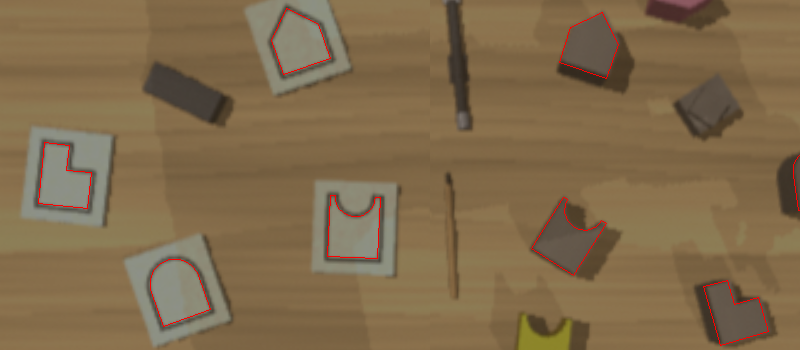

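Top camera candidates:
- **Point stone:** grey (391,154), not the pink one (428,126).
- **Hollow stone:** grey (384,236), not the yellow one (374,286).
- **Round and step stones:** (494,208) and (461,267).
- **Not a sample:** the low 40 mm item at (443,176).

The outlines fit the crop closely: IoU 0.945–0.965, correct heights. I'll start with the step stone.

```bash
cat > go.py <<'E'
# python3 go.py (s|b) name z : shift in tool axes from the present pose to the grasp/place pose (grip 4 mm behind the mid point)
import sys,numpy as np
from scipy.spatial.transform import Rotation as Ro
from cell import bot
S=dict(round=(.5164,-.3698,.1391),point=(.6526,-.1405,-.3299),step=(.3843,-.2879,.2755),hollow=(.4583,-.1153,-.5555))
B=dict(round=(.4043,.271,.341),point=(.6562,.151,.3383),step=(.5178,.3846,-.1043),hollow=(.4664,.0964,-.042))
st=bot.read_state();R=Ro.from_euler('xyz',st["tool_rot"]).as_matrix();yaw=np.arctan2(R[1,0],R[0,0])
q=(S if sys.argv[1]=='s' else B)[sys.argv[2]]
t=np.array([q[0]-.004*np.cos(q[2]),q[1]-.004*np.sin(q[2]),float(sys.argv[3])])
d=R.T@(t-st["eef_pos"])*1000
print("t",st["clock"],"travel",d.round(1),"yaw",np.degrees(-(q[2]-yaw)).round(1),"n",np.ceil(np.linalg.norm(d)/35),"q6",st["joint_positions"][5],"F",st["wrist_force"].round(1),"open",st["opening"])
E
python3 go.py s step .12
```

```text
t 0.1 travel [ 212.7 -121.8  110.9] yaw 10.6 n 8.0 q6 -0.06663408026795821 F [-0.3 -0.3  0.2] open 0.08566722322676293
```

Emit:
drive_tool:
  commands:
    - {"travel": [53,-30,28],"yaw": 3,"fingers": 85}
    - {"travel": [80,-45,42],"yaw": 5,"fingers": 85}
    - {"travel": [106,-61,55],"yaw": 6,"fingers": 85}
    - {"travel": [133,-76,70],"yaw": 7,"fingers": 85}
    - {"travel": [160,-92,84],"yaw": 8,"fingers": 85}
    - {"travel": [187,-107,98],"yaw": 10,"fingers": 85}
    - {"travel": [213,-122,111],"yaw": 10.6,"fingers": 85}
    - {"travel": [213,-122,111],"yaw": 10.6,"fingers": 85}
    - {"travel": [213,-122,111],"yaw": 10.6,"fingers": 85}
    - {"travel": [213,-122,111],"yaw": 10.6,"fingers": 85}
  force: 50

```text
clock: 1.1
eef_pos: [0.3805, -0.2894, 0.1203]
tool_rot: [-3.141, -0.0, 0.274]
wrist_force: [0.6, -0.4, 0.7]
opening: 0.085
```

```bash
python3 go.py s step .012
python3 - <<'E'
from cell import viewer
import cv2
s=viewer.snapshot("side");cv2.imwrite("pics/s1.png",cv2.resize(s["img"][90:230,240:460,::-1],None,fx=3,fy=3))
E
```

```text
t 1.1 travel [  0.   -0.4 108.3] yaw -0.1 n 4.0 q6 0.5691214663436808 F [ 0.6 -0.4  0.7] open 0.08504127823372601
```

View pics/s1.png

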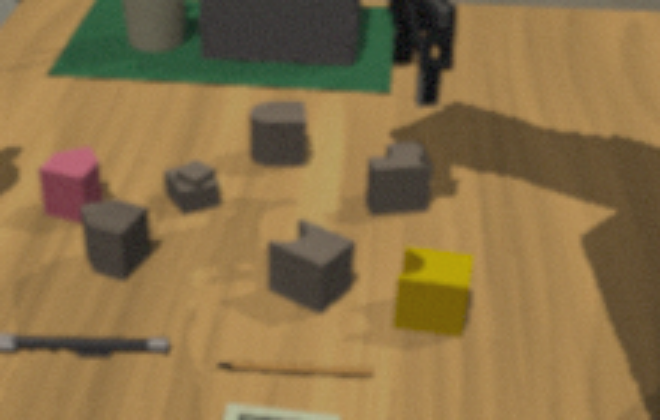

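The crop shows all four stones standing, with the gripper tips near (430,95). I'll check that against the projected TCP.

Run:
```python
from h import *
s=dict(np.load("side0.npz"))
for P in ([.3805,-.2894,.12],[.3805,-.2894,.06],[.3843,-.2879,.055],[.3843,-.2879,0]):
    p=proj(s,np.array(P));print(P,p.round(1),((p-[240,90])*3).round(0))
```

```text
[0.3805, -0.2894, 0.12] [376.9 121.7] [411.  95.]
[0.3805, -0.2894, 0.06] [375.2 139.7] [406. 149.]
[0.3843, -0.2879, 0.055] [373.8 141.3] [402. 154.]
[0.3843, -0.2879, 0] [372.4 156.7] [397. 200.]
```

Consistent, so I'll go down and grip.

Emit:
drive_tool:
  commands:
    - {"travel": [0,0,25],"yaw": 0,"fingers": 85}
    - {"travel": [0,0,50],"yaw": 0,"fingers": 85}
    - {"travel": [0,0,70],"yaw": 0,"fingers": 85}
    - {"travel": [0,0,90],"yaw": 0,"fingers": 85}
    - {"travel": [0,0,102],"yaw": 0,"fingers": 85}
    - {"travel": [0,0,108],"yaw": 0,"fingers": 85}
    - {"travel": [0,0,108],"yaw": 0,"fingers": 85}
    - {"travel": [0,0,108],"yaw": 0,"fingers": 70}
    - {"travel": [0,0,108],"yaw": 0,"fingers": 60}
    - {"travel": [0,0,108],"yaw": 0,"fingers": 54}
    - {"travel": [0,0,108],"yaw": 0,"fingers": 50}
    - {"travel": [0,0,108],"yaw": 0,"fingers": 40}
    - {"travel": [0,0,108],"yaw": 0,"fingers": 40}
    - {"travel": [0,0,108],"yaw": 0,"fingers": 40}
    - {"travel": [0,0,108],"yaw": 0,"fingers": 40}
  force: 50

```text
clock: 2.65
eef_pos: [0.3809, -0.2901, 0.0131]
tool_rot: [3.14, -0.001, 0.274]
wrist_force: [-1.0, -2.0, 6.5]
opening: 0.0496
```

Emit:
drive_tool:
  commands:
    - {"travel": [0,0,-5],"yaw": 0,"fingers": 40}
    - {"travel": [0,0,-15],"yaw": 0,"fingers": 40}
    - {"travel": [0,0,-35],"yaw": 0,"fingers": 40}
    - {"travel": [0,0,-60],"yaw": 0,"fingers": 40}
    - {"travel": [0,0,-85],"yaw": 0,"fingers": 40}
    - {"travel": [0,0,-98],"yaw": 0,"fingers": 40}
    - {"travel": [0,0,-105],"yaw": 0,"fingers": 40}
    - {"travel": [0,0,-105],"yaw": 0,"fingers": 40}

```text
clock: 3.45
eef_pos: [0.3808, -0.29, 0.1184]
tool_rot: [3.14, -0.001, 0.274]
wrist_force: [-0.3, -0.2, -4.0]
opening: 0.0496
```

```bash
python3 go.py b step .118
```

```text
t 3.45 travel [ 3.107e+02 -6.138e+02 -2.000e-01] yaw 21.7 n 20.0 q6 0.5691651496535476 F [-0.3 -0.2 -4. ] open 0.049565515768585484
```

Emit:
drive_tool:
  commands:
    - {"travel": [8,-15,0],"yaw": 1,"fingers": 40}
    - {"travel": [23,-45,0],"yaw": 2,"fingers": 40}
    - {"travel": [41,-80,0],"yaw": 3,"fingers": 40}
    - {"travel": [61,-120,0],"yaw": 5,"fingers": 40}
    - {"travel": [81,-160,0],"yaw": 6,"fingers": 40}
    - {"travel": [101,-200,0],"yaw": 8,"fingers": 40}
    - {"travel": [121,-240,0],"yaw": 9,"fingers": 40}
    - {"travel": [142,-280,0],"yaw": 10,"fingers": 40}
    - {"travel": [162,-320,0],"yaw": 12,"fingers": 40}
    - {"travel": [182,-360,0],"yaw": 13,"fingers": 40}
    - {"travel": [202,-400,0],"yaw": 15,"fingers": 40}
    - {"travel": [223,-440,0],"yaw": 16,"fingers": 40}
    - {"travel": [243,-480,0],"yaw": 17,"fingers": 40}
    - {"travel": [263,-520,0],"yaw": 19,"fingers": 40}
    - {"travel": [281,-555,0],"yaw": 20,"fingers": 40}
    - {"travel": [296,-585,0],"yaw": 21,"fingers": 40}
    - {"travel": [307,-607,0],"yaw": 21.7,"fingers": 40}
    - {"travel": [311,-614,0],"yaw": 21.7,"fingers": 40}
    - {"travel": [311,-614,0],"yaw": 21.7,"fingers": 40}
    - {"travel": [311,-614,0],"yaw": 21.7,"fingers": 40}

```text
clock: 5.45
eef_pos: [0.5138, 0.3842, 0.1168]
tool_rot: [3.139, -0.001, -0.105]
wrist_force: [0.1, -0.3, -3.8]
opening: 0.0496
```

```bash
python3 go.py b step .019
python3 - <<'E'
from cell import viewer
import cv2,numpy as np
s=viewer.snapshot("side");cv2.imwrite("pics/s2.png",cv2.resize(s["img"][200:400,180:420,::-1],None,fx=2.5,fy=2.5))
E
```

```text
t 5.45 travel [-0.1 -1.  97.8] yaw -0.0 n 3.0 q6 2.2625864442469683 F [ 0.1 -0.3 -3.8] open 0.0496173392857936
```

View pics/s2.png

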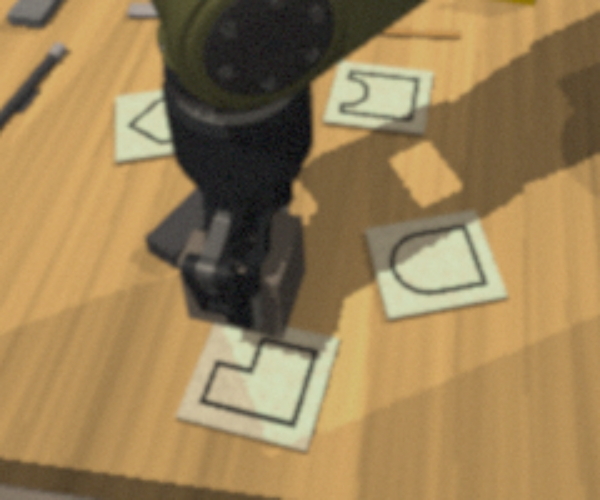

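The stone hangs upright above its board. I'll lower it.

Emit:
drive_tool:
  commands:
    - {"travel": [0,-1,20],"yaw": 0,"fingers": 40}
    - {"travel": [0,-1,45],"yaw": 0,"fingers": 40}
    - {"travel": [0,-1,65],"yaw": 0,"fingers": 40}
    - {"travel": [0,-1,80],"yaw": 0,"fingers": 40}
    - {"travel": [0,-1,88],"yaw": 0,"fingers": 40}
    - {"travel": [0,-1,93],"yaw": 0,"fingers": 40}
    - {"travel": [0,-1,95],"yaw": 0,"fingers": 40}
    - {"travel": [0,-1,97],"yaw": 0,"fingers": 40}
    - {"travel": [0,-1,97],"yaw": 0,"fingers": 40}
    - {"travel": [0,-1,97],"yaw": 0,"fingers": 40}

```text
clock: 6.5
eef_pos: [0.5144, 0.385, 0.0207]
tool_rot: [3.14, -0.002, -0.105]
wrist_force: [-0.0, -0.4, -4.0]
opening: 0.0497
```

Emit:
drive_tool:
  commands:
    - {"travel": [0,0,1],"yaw": 0,"fingers": 40}
    - {"travel": [0,0,2],"yaw": 0,"fingers": 40}
    - {"travel": [0,0,2],"yaw": 0,"fingers": 40}
    - {"travel": [0,0,2],"yaw": 0,"fingers": 52}
    - {"travel": [0,0,2],"yaw": 0,"fingers": 58}
    - {"travel": [0,0,2],"yaw": 0,"fingers": 70}
    - {"travel": [0,0,2],"yaw": 0,"fingers": 85}
    - {"travel": [0,0,2],"yaw": 0,"fingers": 85}
    - {"travel": [0,0,2],"yaw": 0,"fingers": 85}
    - {"travel": [0,0,-10],"yaw": 0,"fingers": 85}
    - {"travel": [0,0,-30],"yaw": 0,"fingers": 85}
    - {"travel": [0,0,-60],"yaw": 0,"fingers": 85}
    - {"travel": [0,0,-90],"yaw": 0,"fingers": 85}
    - {"travel": [0,0,-105],"yaw": 0,"fingers": 85}
    - {"travel": [0,0,-105],"yaw": 0,"fingers": 85}

```text
clock: 8.0
eef_pos: [0.5149, 0.3857, 0.1283]
tool_rot: [-3.14, -0.005, -0.105]
wrist_force: [-0.3, -0.4, -0.7]
opening: 0.0848
```

```bash
python3 go.py s round .12
```

```text
t 8.0 travel [ 77.  752.2   7.8] yaw -14.0 n 22.0 q6 2.26386131435384 F [-0.3 -0.4 -0.7] open 0.08481855943195483
```

Emit:
drive_tool:
  commands:
    - {"travel": [2,20,0],"yaw": 0,"fingers": 85}
    - {"travel": [6,60,0],"yaw": -1,"fingers": 85}
    - {"travel": [11,105,1],"yaw": -2,"fingers": 85}
    - {"travel": [16,152,2],"yaw": -3,"fingers": 85}
    - {"travel": [20,200,2],"yaw": -4,"fingers": 85}
    - {"travel": [25,247,3],"yaw": -5,"fingers": 85}
    - {"travel": [30,295,3],"yaw": -6,"fingers": 85}
    - {"travel": [35,342,4],"yaw": -7,"fingers": 85}
    - {"travel": [40,390,4],"yaw": -8,"fingers": 85}
    - {"travel": [45,437,5],"yaw": -9,"fingers": 85}
    - {"travel": [50,485,5],"yaw": -10,"fingers": 85}
    - {"travel": [55,532,6],"yaw": -11,"fingers": 85}
    - {"travel": [59,580,6],"yaw": -12,"fingers": 85}
    - {"travel": [64,625,7],"yaw": -13,"fingers": 85}
    - {"travel": [69,670,7],"yaw": -13,"fingers": 85}
    - {"travel": [73,710,8],"yaw": -14,"fingers": 85}
    - {"travel": [76,738,8],"yaw": -14,"fingers": 85}
    - {"travel": [77,752,8],"yaw": -14,"fingers": 85}
    - {"travel": [77,752,8],"yaw": -14,"fingers": 85}
    - {"travel": [77,752,8],"yaw": -14,"fingers": 85}

```text
clock: 10.0
eef_pos: [0.5125, -0.369, 0.1191]
tool_rot: [-3.141, -0.004, 0.139]
wrist_force: [0.6, 0.1, -0.1]
opening: 0.0853
```

```bash
python3 go.py s round .012
```

```text
t 10.0 travel [ -0.7   1.5 107.1] yaw 0.0 n 4.0 q6 0.7462748043976086 F [ 0.6  0.1 -0.1] open 0.08531456197579297
```

Emit:
drive_tool:
  commands:
    - {"travel": [0,1,25],"yaw": 0,"fingers": 85}
    - {"travel": [0,1.5,50],"yaw": 0,"fingers": 85}
    - {"travel": [0,1.5,70],"yaw": 0,"fingers": 85}
    - {"travel": [0,1.5,90],"yaw": 0,"fingers": 85}
    - {"travel": [0,1.5,102],"yaw": 0,"fingers": 85}
    - {"travel": [0,1.5,107],"yaw": 0,"fingers": 85}
    - {"travel": [0,1.5,107],"yaw": 0,"fingers": 85}
    - {"travel": [0,1.5,107],"yaw": 0,"fingers": 70}
    - {"travel": [0,1.5,107],"yaw": 0,"fingers": 60}
    - {"travel": [0,1.5,107],"yaw": 0,"fingers": 54}
    - {"travel": [0,1.5,107],"yaw": 0,"fingers": 50}
    - {"travel": [0,1.5,107],"yaw": 0,"fingers": 40}
    - {"travel": [0,1.5,107],"yaw": 0,"fingers": 40}
    - {"travel": [0,1.5,107],"yaw": 0,"fingers": 40}
    - {"travel": [0,1.5,107],"yaw": 0,"fingers": 40}
  force: 50

```text
clock: 11.5
eef_pos: [0.5135, -0.3708, 0.013]
tool_rot: [3.141, -0.005, 0.139]
wrist_force: [-1.3, -1.8, 6.8]
opening: 0.0495
```

Emit:
drive_tool:
  commands:
    - {"travel": [0,0,-5],"yaw": 0,"fingers": 40}
    - {"travel": [0,0,-15],"yaw": 0,"fingers": 40}
    - {"travel": [0,0,-35],"yaw": 0,"fingers": 40}
    - {"travel": [0,0,-60],"yaw": 0,"fingers": 40}
    - {"travel": [0,0,-85],"yaw": 0,"fingers": 40}
    - {"travel": [0,0,-98],"yaw": 0,"fingers": 40}
    - {"travel": [0,0,-105],"yaw": 0,"fingers": 40}
    - {"travel": [0,0,-105],"yaw": 0,"fingers": 40}

```text
clock: 12.3
eef_pos: [0.513, -0.3709, 0.1183]
tool_rot: [3.141, -0.006, 0.139]
wrist_force: [-0.1, 0.1, -5.3]
opening: 0.0495
```

```bash
python3 go.py b round .118
```

```text
t 12.3 travel [-2.240e+01 -6.499e+02 -3.000e-01] yaw -11.6 n 19.0 q6 0.7446726983617805 F [-0.1  0.1 -5.3] open 0.04945679836646693
```

Emit:
drive_tool:
  commands:
    - {"travel": [-1,-15,0],"yaw": 0,"fingers": 40}
    - {"travel": [-2,-45,0],"yaw": -1,"fingers": 40}
    - {"travel": [-3,-82,0],"yaw": -1,"fingers": 40}
    - {"travel": [-4,-122,0],"yaw": -2,"fingers": 40}
    - {"travel": [-6,-164,0],"yaw": -3,"fingers": 40}
    - {"travel": [-7,-206,0],"yaw": -4,"fingers": 40}
    - {"travel": [-9,-248,0],"yaw": -4,"fingers": 40}
    - {"travel": [-10,-290,0],"yaw": -5,"fingers": 40}
    - {"travel": [-11,-332,0],"yaw": -6,"fingers": 40}
    - {"travel": [-13,-374,0],"yaw": -7,"fingers": 40}
    - {"travel": [-14,-416,0],"yaw": -7,"fingers": 40}
    - {"travel": [-16,-458,0],"yaw": -8,"fingers": 40}
    - {"travel": [-17,-500,0],"yaw": -9,"fingers": 40}
    - {"travel": [-19,-542,0],"yaw": -10,"fingers": 40}
    - {"travel": [-20,-582,0],"yaw": -11,"fingers": 40}
    - {"travel": [-21,-616,0],"yaw": -11,"fingers": 40}
    - {"travel": [-22,-640,0],"yaw": -11.6,"fingers": 40}
    - {"travel": [-22,-650,0],"yaw": -11.6,"fingers": 40}
    - {"travel": [-22,-650,0],"yaw": -11.6,"fingers": 40}
    - {"travel": [-22,-650,0],"yaw": -11.6,"fingers": 40}

```text
clock: 14.3
eef_pos: [0.4008, 0.2689, 0.1172]
tool_rot: [3.139, -0.004, 0.341]
wrist_force: [-0.0, -0.9, -4.8]
opening: 0.0496
```

```bash
python3 go.py b round .019;python3 - <<'E'
from cell import viewer
import cv2
s=viewer.snapshot("side");cv2.imwrite("pics/s3.png",cv2.resize(s["img"][160:400,200:440,::-1],None,fx=2.5,fy=2.5))
E
```

```text
t 14.3 travel [-0.4 -1.  98.2] yaw 0.0 n 3.0 q6 1.7476951130551384 F [-0.  -0.9 -4.8] open 0.04960255461278011
```

View pics/s3.png

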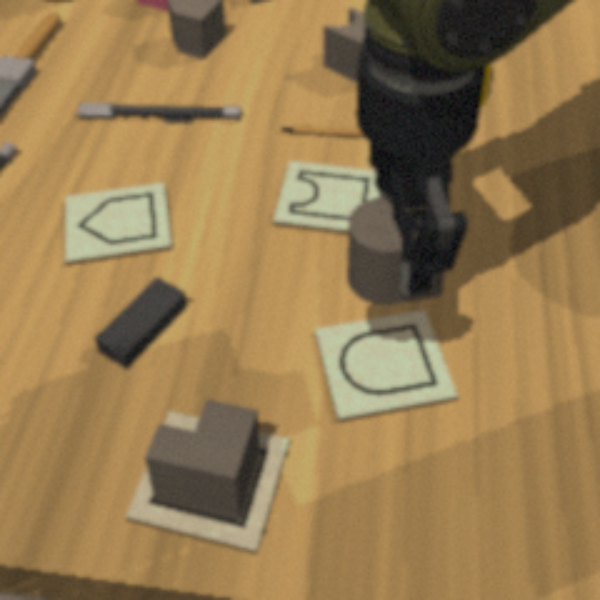

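The step stone stands in its outline at crop (205,470). The round stone hangs upright at (395,250), nose the right way. I'll lower it.

Emit:
drive_tool:
  commands:
    - {"travel": [0,-1,20],"yaw": 0,"fingers": 40}
    - {"travel": [0,-1,45],"yaw": 0,"fingers": 40}
    - {"travel": [0,-1,65],"yaw": 0,"fingers": 40}
    - {"travel": [0,-1,80],"yaw": 0,"fingers": 40}
    - {"travel": [0,-1,88],"yaw": 0,"fingers": 40}
    - {"travel": [0,-1,93],"yaw": 0,"fingers": 40}
    - {"travel": [0,-1,96],"yaw": 0,"fingers": 40}
    - {"travel": [0,-1,98],"yaw": 0,"fingers": 40}
    - {"travel": [0,-1,99],"yaw": 0,"fingers": 40}
    - {"travel": [0,-1,99],"yaw": 0,"fingers": 40}

```text
clock: 15.35
eef_pos: [0.4014, 0.2698, 0.019]
tool_rot: [3.14, -0.005, 0.341]
wrist_force: [-1.0, -3.6, 2.2]
opening: 0.0494
```

Emit:
drive_tool:
  commands:
    - {"travel": [0,0,0],"yaw": 0,"fingers": 40}
    - {"travel": [0,0,0],"yaw": 0,"fingers": 52}
    - {"travel": [0,0,0],"yaw": 0,"fingers": 58}
    - {"travel": [0,0,0],"yaw": 0,"fingers": 70}
    - {"travel": [0,0,0],"yaw": 0,"fingers": 85}
    - {"travel": [0,0,0],"yaw": 0,"fingers": 85}
    - {"travel": [0,0,0],"yaw": 0,"fingers": 85}
    - {"travel": [0,0,-10],"yaw": 0,"fingers": 85}
    - {"travel": [0,0,-30],"yaw": 0,"fingers": 85}
    - {"travel": [0,0,-60],"yaw": 0,"fingers": 85}
    - {"travel": [0,0,-90],"yaw": 0,"fingers": 85}
    - {"travel": [0,0,-105],"yaw": 0,"fingers": 85}
    - {"travel": [0,0,-105],"yaw": 0,"fingers": 85}

```text
clock: 16.65
eef_pos: [0.4017, 0.2703, 0.1266]
tool_rot: [3.14, -0.01, 0.341]
wrist_force: [0.2, -0.3, -1.3]
opening: 0.085
```

```bash
python3 go.py s hollow .12
```

```text
t 16.65 travel [-78.1 379.2   6.4] yaw 51.4 n 12.0 q6 1.7497250931394537 F [ 0.2 -0.3 -1.3] open 0.08496889818416749
```

Emit:
drive_tool:
  commands:
    - {"travel": [-4,20,1],"yaw": 3,"fingers": 85}
    - {"travel": [-12,55,1],"yaw": 8,"fingers": 85}
    - {"travel": [-20,95,2],"yaw": 13,"fingers": 85}
    - {"travel": [-28,135,2],"yaw": 18,"fingers": 85}
    - {"travel": [-36,175,3],"yaw": 24,"fingers": 85}
    - {"travel": [-44,215,4],"yaw": 29,"fingers": 85}
    - {"travel": [-52,255,4],"yaw": 34,"fingers": 85}
    - {"travel": [-60,295,5],"yaw": 40,"fingers": 85}
    - {"travel": [-68,330,6],"yaw": 45,"fingers": 85}
    - {"travel": [-74,360,6],"yaw": 49,"fingers": 85}
    - {"travel": [-78,379,6],"yaw": 51.4,"fingers": 85}
    - {"travel": [-78,379,6],"yaw": 51.4,"fingers": 85}
    - {"travel": [-78,379,6],"yaw": 51.4,"fingers": 85}

```text
clock: 17.95
eef_pos: [0.4545, -0.1127, 0.1198]
tool_rot: [-3.135, -0.006, -0.556]
wrist_force: [-0.4, 0.8, 0.6]
opening: 0.0848
```

```bash
python3 go.py s hollow .012
```

```text
t 17.95 travel [-1.000e-01  9.000e-01  1.078e+02] yaw -0.0 n 4.0 q6 1.7996268392339296 F [-0.4  0.8  0.6] open 0.08480824449378423
```

Emit:
drive_tool:
  commands:
    - {"travel": [0,1,25],"yaw": 0,"fingers": 85}
    - {"travel": [0,1,50],"yaw": 0,"fingers": 85}
    - {"travel": [0,1,70],"yaw": 0,"fingers": 85}
    - {"travel": [0,1,90],"yaw": 0,"fingers": 85}
    - {"travel": [0,1,102],"yaw": 0,"fingers": 85}
    - {"travel": [0,1,108],"yaw": 0,"fingers": 85}
    - {"travel": [0,1,108],"yaw": 0,"fingers": 85}
    - {"travel": [0,1,108],"yaw": 0,"fingers": 70}
    - {"travel": [0,1,108],"yaw": 0,"fingers": 60}
    - {"travel": [0,1,108],"yaw": 0,"fingers": 54}
    - {"travel": [0,1,108],"yaw": 0,"fingers": 50}
    - {"travel": [0,1,108],"yaw": 0,"fingers": 40}
    - {"travel": [0,1,108],"yaw": 0,"fingers": 40}
    - {"travel": [0,1,108],"yaw": 0,"fingers": 40}
    - {"travel": [0,1,108],"yaw": 0,"fingers": 40}
  force: 50

```text
clock: 19.45
eef_pos: [0.4551, -0.1135, 0.0124]
tool_rot: [-3.135, -0.007, -0.556]
wrist_force: [-3.5, -0.1, 8.1]
opening: 0.0495
```

Emit:
drive_tool:
  commands:
    - {"travel": [0,0,-5],"yaw": 0,"fingers": 40}
    - {"travel": [0,0,-15],"yaw": 0,"fingers": 40}
    - {"travel": [0,0,-35],"yaw": 0,"fingers": 40}
    - {"travel": [0,0,-60],"yaw": 0,"fingers": 40}
    - {"travel": [0,0,-85],"yaw": 0,"fingers": 40}
    - {"travel": [0,0,-98],"yaw": 0,"fingers": 40}
    - {"travel": [0,0,-105],"yaw": 0,"fingers": 40}
    - {"travel": [0,0,-105],"yaw": 0,"fingers": 40}

```text
clock: 20.25
eef_pos: [0.4543, -0.1138, 0.1182]
tool_rot: [-3.135, -0.008, -0.556]
wrist_force: [-0.2, -0.5, -5.6]
opening: 0.0496
```

```bash
python3 go.py b hollow .118
```

```text
t 20.25 travel [-104.1 -182.9    0.6] yaw -29.5 n 7.0 q6 1.7975204862472227 F [-0.2 -0.5 -5.6] open 0.049611614111926224
```

Emit:
drive_tool:
  commands:
    - {"travel": [-8,-14,0],"yaw": -2,"fingers": 40}
    - {"travel": [-22,-39,0],"yaw": -6,"fingers": 40}
    - {"travel": [-40,-70,0],"yaw": -11,"fingers": 40}
    - {"travel": [-58,-102,0],"yaw": -16,"fingers": 40}
    - {"travel": [-75,-132,0],"yaw": -21,"fingers": 40}
    - {"travel": [-90,-158,0],"yaw": -26,"fingers": 40}
    - {"travel": [-100,-175,0],"yaw": -29,"fingers": 40}
    - {"travel": [-104,-183,0],"yaw": -29.5,"fingers": 40}
    - {"travel": [-104,-183,0],"yaw": -29.5,"fingers": 40}
    - {"travel": [-104,-183,0],"yaw": -29.5,"fingers": 40}

```text
clock: 21.25
eef_pos: [0.4624, 0.0959, 0.1182]
tool_rot: [-3.14, -0.009, -0.043]
wrist_force: [-0.2, -0.4, -5.5]
opening: 0.0494
```

```bash
python3 go.py b hollow .0184
```

```text
t 21.25 travel [-1.  -0.5 99.8] yaw -0.0 n 3.0 q6 1.7399190397218234 F [-0.2 -0.4 -5.5] open 0.04937095946589975
```

Emit:
drive_tool:
  commands:
    - {"travel": [-1,-0.5,20],"yaw": 0,"fingers": 40}
    - {"travel": [-1,-0.5,45],"yaw": 0,"fingers": 40}
    - {"travel": [-1,-0.5,65],"yaw": 0,"fingers": 40}
    - {"travel": [-1,-0.5,80],"yaw": 0,"fingers": 40}
    - {"travel": [-1,-0.5,88],"yaw": 0,"fingers": 40}
    - {"travel": [-1,-0.5,94],"yaw": 0,"fingers": 40}
    - {"travel": [-1,-0.5,97],"yaw": 0,"fingers": 40}
    - {"travel": [-1,-0.5,99],"yaw": 0,"fingers": 40}
    - {"travel": [-1,-0.5,100],"yaw": 0,"fingers": 40}
    - {"travel": [-1,-0.5,100],"yaw": 0,"fingers": 40}

```text
clock: 22.25
eef_pos: [0.4626, 0.0966, 0.0186]
tool_rot: [-3.14, -0.01, -0.042]
wrist_force: [0.3, -0.1, -3.7]
opening: 0.0495
```

Emit:
drive_tool:
  commands:
    - {"travel": [0,0,0],"yaw": 0,"fingers": 40}
    - {"travel": [0,0,0],"yaw": 0,"fingers": 52}
    - {"travel": [0,0,0],"yaw": 0,"fingers": 58}
    - {"travel": [0,0,0],"yaw": 0,"fingers": 70}
    - {"travel": [0,0,0],"yaw": 0,"fingers": 85}
    - {"travel": [0,0,0],"yaw": 0,"fingers": 85}
    - {"travel": [0,0,0],"yaw": 0,"fingers": 85}
    - {"travel": [0,0,-10],"yaw": 0,"fingers": 85}
    - {"travel": [0,0,-30],"yaw": 0,"fingers": 85}
    - {"travel": [0,0,-60],"yaw": 0,"fingers": 85}
    - {"travel": [0,0,-90],"yaw": 0,"fingers": 85}
    - {"travel": [0,0,-105],"yaw": 0,"fingers": 85}
    - {"travel": [0,0,-105],"yaw": 0,"fingers": 85}

```text
clock: 23.55
eef_pos: [0.4625, 0.0966, 0.1262]
tool_rot: [-3.139, -0.014, -0.042]
wrist_force: [0.3, -0.3, -0.1]
opening: 0.0846
```

```bash
python3 go.py s point .12
```

```text
t 23.55 travel [196.  227.7   8.4] yaw 16.5 n 9.0 q6 1.7413308077600549 F [ 0.3 -0.3 -0.1] open 0.08457138512436954
```

Emit:
drive_tool:
  commands:
    - {"travel": [12,14,0],"yaw": 1,"fingers": 85}
    - {"travel": [34,39,1],"yaw": 3,"fingers": 85}
    - {"travel": [60,70,2],"yaw": 5,"fingers": 85}
    - {"travel": [86,100,3],"yaw": 7,"fingers": 85}
    - {"travel": [112,130,4],"yaw": 9,"fingers": 85}
    - {"travel": [138,160,6],"yaw": 12,"fingers": 85}
    - {"travel": [162,188,7],"yaw": 14,"fingers": 85}
    - {"travel": [182,212,8],"yaw": 15,"fingers": 85}
    - {"travel": [196,228,8],"yaw": 16.5,"fingers": 85}
    - {"travel": [196,228,8],"yaw": 16.5,"fingers": 85}
    - {"travel": [196,228,8],"yaw": 16.5,"fingers": 85}

```text
clock: 24.65
eef_pos: [0.6482, -0.1393, 0.1193]
tool_rot: [-3.135, -0.011, -0.33]
wrist_force: [-0.8, -0.0, -0.2]
opening: 0.0851
```

```bash
python3 go.py s point .012
```

```text
t 24.65 travel [ -0.7   0.4 107.3] yaw -0.0 n 4.0 q6 1.629719112883222 F [-0.8 -0.  -0.2] open 0.08511638709553446
```

Emit:
drive_tool:
  commands:
    - {"travel": [-0.5,0,25],"yaw": 0,"fingers": 85}
    - {"travel": [-0.5,0,50],"yaw": 0,"fingers": 85}
    - {"travel": [-0.5,0,70],"yaw": 0,"fingers": 85}
    - {"travel": [-0.5,0,90],"yaw": 0,"fingers": 85}
    - {"travel": [-0.5,0,102],"yaw": 0,"fingers": 85}
    - {"travel": [-0.5,0,107],"yaw": 0,"fingers": 85}
    - {"travel": [-0.5,0,107],"yaw": 0,"fingers": 85}
    - {"travel": [-0.5,0,107],"yaw": 0,"fingers": 70}
    - {"travel": [-0.5,0,107],"yaw": 0,"fingers": 60}
    - {"travel": [-0.5,0,107],"yaw": 0,"fingers": 54}
    - {"travel": [-0.5,0,107],"yaw": 0,"fingers": 50}
    - {"travel": [-0.5,0,107],"yaw": 0,"fingers": 40}
    - {"travel": [-0.5,0,107],"yaw": 0,"fingers": 40}
    - {"travel": [-0.5,0,107],"yaw": 0,"fingers": 40}
    - {"travel": [-0.5,0,107],"yaw": 0,"fingers": 40}
  force: 50

```text
clock: 26.15
eef_pos: [0.6495, -0.1392, 0.0131]
tool_rot: [-3.135, -0.012, -0.33]
wrist_force: [-0.3, -1.4, 6.3]
opening: 0.0494
```

Emit:
drive_tool:
  commands:
    - {"travel": [0,0,-5],"yaw": 0,"fingers": 40}
    - {"travel": [0,0,-15],"yaw": 0,"fingers": 40}
    - {"travel": [0,0,-35],"yaw": 0,"fingers": 40}
    - {"travel": [0,0,-60],"yaw": 0,"fingers": 40}
    - {"travel": [0,0,-85],"yaw": 0,"fingers": 40}
    - {"travel": [0,0,-98],"yaw": 0,"fingers": 40}
    - {"travel": [0,0,-105],"yaw": 0,"fingers": 40}
    - {"travel": [0,0,-105],"yaw": 0,"fingers": 40}

```text
clock: 26.95
eef_pos: [0.6481, -0.1394, 0.1184]
tool_rot: [-3.135, -0.013, -0.33]
wrist_force: [-0.0, -0.7, -3.7]
opening: 0.0493
```

```bash
python3 go.py b point .118
```

```text
t 26.95 travel [ -89.7 -274.8    1.1] yaw -38.3 n 9.0 q6 1.6297715533373631 F [-0.  -0.7 -3.7] open 0.04926872133493915
```

Emit:
drive_tool:
  commands:
    - {"travel": [-5,-14,0],"yaw": -2,"fingers": 40}
    - {"travel": [-14,-42,0],"yaw": -6,"fingers": 40}
    - {"travel": [-25,-77,0],"yaw": -11,"fingers": 40}
    - {"travel": [-37,-114,0],"yaw": -16,"fingers": 40}
    - {"travel": [-49,-151,0],"yaw": -21,"fingers": 40}
    - {"travel": [-61,-187,1],"yaw": -26,"fingers": 40}
    - {"travel": [-72,-220,1],"yaw": -31,"fingers": 40}
    - {"travel": [-81,-248,1],"yaw": -35,"fingers": 40}
    - {"travel": [-87,-267,1],"yaw": -38,"fingers": 40}
    - {"travel": [-90,-275,1],"yaw": -38.3,"fingers": 40}
    - {"travel": [-90,-275,1],"yaw": -38.3,"fingers": 40}
    - {"travel": [-90,-275,1],"yaw": -38.3,"fingers": 40}

```text
clock: 28.15
eef_pos: [0.6522, 0.1489, 0.1178]
tool_rot: [3.139, -0.014, 0.336]
wrist_force: [-0.2, -0.1, -2.8]
opening: 0.0498
```

```bash
python3 go.py b point .019
```

```text
t 28.15 travel [-0.9 -1.  98.8] yaw -0.1 n 3.0 q6 1.40480295339788 F [-0.2 -0.1 -2.8] open 0.04980218835306918
```

Emit:
drive_tool:
  commands:
    - {"travel": [-1,-1,20],"yaw": 0,"fingers": 40}
    - {"travel": [-1,-1,45],"yaw": 0,"fingers": 40}
    - {"travel": [-1,-1,65],"yaw": 0,"fingers": 40}
    - {"travel": [-1,-1,80],"yaw": 0,"fingers": 40}
    - {"travel": [-1,-1,88],"yaw": 0,"fingers": 40}
    - {"travel": [-1,-1,93],"yaw": 0,"fingers": 40}
    - {"travel": [-1,-1,96],"yaw": 0,"fingers": 40}
    - {"travel": [-1,-1,98],"yaw": 0,"fingers": 40}
    - {"travel": [-1,-1,99],"yaw": 0,"fingers": 40}
    - {"travel": [-1,-1,99],"yaw": 0,"fingers": 40}

```text
clock: 29.15
eef_pos: [0.6525, 0.1497, 0.0193]
tool_rot: [3.138, -0.015, 0.336]
wrist_force: [0.2, -0.9, -3.9]
opening: 0.0498
```

Emit:
drive_tool:
  commands:
    - {"travel": [0,0,0],"yaw": 0,"fingers": 40}
    - {"travel": [0,0,0],"yaw": 0,"fingers": 52}
    - {"travel": [0,0,0],"yaw": 0,"fingers": 58}
    - {"travel": [0,0,0],"yaw": 0,"fingers": 70}
    - {"travel": [0,0,0],"yaw": 0,"fingers": 85}
    - {"travel": [0,0,0],"yaw": 0,"fingers": 85}
    - {"travel": [0,0,0],"yaw": 0,"fingers": 85}
    - {"travel": [0,0,-10],"yaw": 0,"fingers": 85}
    - {"travel": [0,0,-30],"yaw": 0,"fingers": 85}
    - {"travel": [0,0,-60],"yaw": 0,"fingers": 85}
    - {"travel": [0,0,-90],"yaw": 0,"fingers": 85}
    - {"travel": [0,0,-125],"yaw": 0,"fingers": 85}
    - {"travel": [0,0,-150],"yaw": 0,"fingers": 85}

```text
clock: 30.45
eef_pos: [0.6506, 0.1495, 0.1728]
tool_rot: [3.138, -0.017, 0.336]
wrist_force: [-0.6, -0.1, 0.9]
opening: 0.0851
```

Emit:
drive_tool:
  commands:
    - {"travel": [0,40,0],"yaw": 0,"fingers": 85}
    - {"travel": [0,80,0],"yaw": 0,"fingers": 85}
    - {"travel": [0,120,0],"yaw": 0,"fingers": 85}
    - {"travel": [0,160,0],"yaw": 0,"fingers": 85}
    - {"travel": [0,200,0],"yaw": 0,"fingers": 85}
    - {"travel": [0,240,0],"yaw": 0,"fingers": 85}
    - {"travel": [0,280,0],"yaw": 0,"fingers": 85}
    - {"travel": [0,320,0],"yaw": 0,"fingers": 85}
    - {"travel": [0,360,0],"yaw": 0,"fingers": 85}
    - {"travel": [0,400,0],"yaw": 0,"fingers": 85}
    - {"travel": [0,400,0],"yaw": 0,"fingers": 85}
    - {"travel": [0,400,0],"yaw": 0,"fingers": 85}

```text
clock: 31.65
eef_pos: [0.7824, -0.2288, 0.1737]
tool_rot: [3.138, -0.017, 0.335]
wrist_force: [-0.1, 1.0, -0.2]
opening: 0.085
```

```bash
cat > chk.py <<'E'
from h import *
from cell import viewer
s=viewer.snapshot("top");S2=viewer.snapshot("side")
B=dict(round=(.4043,.271,.341),point=(.6562,.151,.3383),step=(.5178,.3846,-.1043),hollow=(.4664,.0964,-.042))
z=world(s)[...,2];H=((z>.051)&(z<.071)).astype(np.uint8)*255
T=(ortho(s,.061,H)>127).astype(np.uint8);o=ortho(s,.061)
n,L=cv2.connectedComponents(T)
for k,b in B.items():
    c,r=int((Y1-b[1])*1000),int((X1-b[0])*1000);m=(L==L[r,c]).astype(np.uint8)
    q,i=fit(k,m);zz=z[tuple(proj(s,np.array([b[0]-.01*np.cos(b[2])-.005,b[1]-.01*np.sin(b[2]),.061])).astype(int)[::-1])]
    print(k,"err mm/rad",((q-b)*[1000,1000,1]).round(3),"iou",round(i,3),"area",m.sum(),"top z",zz.round(4))
    cv2.polylines(o,[poly(k,b).astype(np.int32)],1,(255,0,0),1)
cv2.imwrite("pics/end.png",np.hstack([o[50:400,:430],S2["img"][50:400,90:460]])[:,:,::-1])
E
python3 chk.py
```

```text
round err mm/rad [ 2.430e-01 -1.005e+00 -1.000e-03] iou 0.954 area 2948 top z 0.0608
point err mm/rad [ 0.007  0.421 -0.013] iou 0.953 area 2588 top z 0.0599
step err mm/rad [-0.709 -1.001 -0.002] iou 0.913 area 2716 top z 0.0604
hollow err mm/rad [ 38.46  -94.481  -1.266] iou 0.006 area 441712 top z 0.496
```

View pics/end.png

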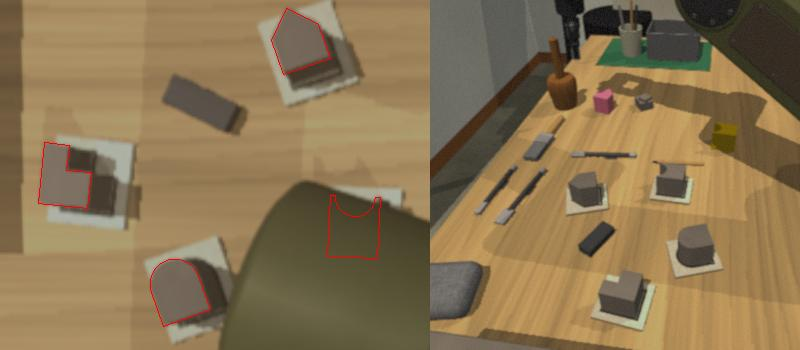

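Round, point and step stand in their outlines, each within about 1.2 mm. The arm hides the hollow stone in the top view, so I'll move it aside and check.

Emit:
drive_tool:
  commands:
    - {"travel": [-30,10,-10],"yaw": 0,"fingers": 85}
    - {"travel": [-70,20,-20],"yaw": 0,"fingers": 85}
    - {"travel": [-110,30,-30],"yaw": 0,"fingers": 85}
    - {"travel": [-150,45,-40],"yaw": 0,"fingers": 85}
    - {"travel": [-190,60,-40],"yaw": 0,"fingers": 85}
    - {"travel": [-230,75,-40],"yaw": 0,"fingers": 85}
    - {"travel": [-270,90,-40],"yaw": 0,"fingers": 85}
    - {"travel": [-310,105,-40],"yaw": 0,"fingers": 85}
    - {"travel": [-350,120,-40],"yaw": 0,"fingers": 85}
    - {"travel": [-380,130,-40],"yaw": 0,"fingers": 85}
    - {"travel": [-380,130,-40],"yaw": 0,"fingers": 85}
    - {"travel": [-380,130,-40],"yaw": 0,"fingers": 85}

```text
clock: 32.95
eef_pos: [0.4667, -0.4747, 0.2097]
tool_rot: [3.137, -0.018, 0.338]
wrist_force: [-0.2, -0.4, -0.1]
opening: 0.0849
```

```bash
python3 chk.py; python3 -c "
from cell import bot;print(bot.read_state()['dq'].round(3))"
```

```text
round err mm/rad [-0.213 -0.941 -0.   ] iou 0.958 area 2948 top z 0.0599
point err mm/rad [ 0.203  0.272 -0.02 ] iou 0.953 area 2572 top z 0.0632
step err mm/rad [-0.873 -1.177  0.003] iou 0.911 area 2722 top z 0.0598
hollow err mm/rad [0.366 0.244 0.009] iou 0.964 area 2539 top z 0.0603
[ 0.003  0.011 -0.005 -0.002 -0.001 -0.002]
```

```bash
python3 -c "
from cell import bot;print(bot.finish_job())"
```

```text
the job is handed in; nothing more can be done
None
```

I stood all four stones (step, round, hollow, point) on the boards with their own sections, let them go, and handed the job in at about 33 s of the 109 s allowed. No verdict is reported.

- **Position and turn:** in the last top-camera check, each stone was within about 1.5 mm and 0.02 rad of its outline, and facing the right way round. The limits are 12 mm and 0.22 rad.
- **Height and upright:** the stone tops measured 0.060–0.063 m against an expected 0.061 m. The side picture shows all four standing upright.
- **Checks that failed at first:** the first top check could not see the hollow stone because the arm hid it. I moved the arm aside and the repeat check was clean.
- **Weakest check:** the step stone's outline fit was looser than the others (overlap 0.91 against 0.95–0.96), but its position error is still about 1.5 mm.

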